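# Seal the leftovers tub: clip, clip, vent

### The arm

A 6-joint arm with a two-finger parallel gripper is mounted at the origin on the work surface. World frame = base frame: x ahead of the robot, y to its left, z up, the work surface at z = 0. Lengths are in mm, angles in rad, forces in N, time in s.
With the tool pointing down it reaches from about 325 to 850 mm from the base axis. Payload 4.4 kg.
Tool frame: the origin (TCP) lies at the very end of the fingers, on their centre line; the grasp point (between the pads) lies 19 mm behind it; z points along the fingers, x is the direction in which the jaws open and shut, and the axes are right-handed (so a half turn about z gives the same grasp; the last joint's range is limited). The gripper opens to 94 mm and grips with 3 to 60 N. Pads are 16 mm wide; open, the fingers measure 119 mm over their backs; the gripper's body (75 mm by 177 mm) begins 78 mm behind the grasp point.
Start: joints at [-1.276, 0.207, 1.542, -0, 1.393, -0.15], TCP at [247.917, -518.811, 205.447] pointing down, gripper open.
Joint ranges: [-2.73, 2.73], [-0.86, 2.22], [0.23, 2.46], [-1.11, 4.25], [0.08, 2.63], [-2.82, 2.82]. Speed limits (rad/s): [2.79, 2.79, 3.14, 3.14, 3.14, 3.14].

### API

Orientations are given as [roll, pitch, yaw] about the fixed x, y, z axes, in that order (R = Rz(yaw) Ry(pitch) Rx(roll)).
In Python, from bench import bot gives the robot as it stands.
- The arm moves only by the tool servo_tool, never from a script. Its argument "rows" is a list of rows, each an object with "gripper": the opening, from -1 (shut) to 1 (fully open); "offset": the shift along the tool's x, y, z in cm, a list of three; "twist": the turn, a rotation vector about the tool's x, y, z in degrees, a list of three. In form: [{"gripper": gripper, "offset": [dx, dy, dz], "twist": [wx, wy, wz]}, ...]. A call has 1 to 12 rows; each row shifts and turns the commanded pose from where the row before left it, along the tool's axes as they then stand; what a row does not reach is not made up. A row lasts 1/8 s, in which the tool goes at most 62.5 mm and 10.7 degrees, less where a joint would pass 70% of its speed; a pose out of reach is approached as far as the arm can. A call is refused whole if a number of a shift passes 6.25 or a number of a turn 10.7, either way. A call with a gripper value outside its range is refused whole. The fingers move at their own pace and stop on an object; "force" is the grip in N (left out, the last holds). Time passes only in rows, so rows that do not move let the fingers close. It gives the time, the measured TCP pose, the force and the opening at its end, in the units of the state.
- bot.get_obs(): the state, without advancing time (a new reading comes with each control period).
- bot.capture(name): name is "side" or "top"; returns a dict with "frame" (480x640x3 uint8, red, green, blue), "K" (3x3 intrinsics, pixels), "view" (4x4, takes a point from world to camera coordinates). Camera axes: x right, y up, looking along -z (the intrinsics and any distortion apply to the point x, -y, -z); pixel columns grow to the right and rows downward; lengths in mm; the calibration is good to about 2 mm. A picture is of the moment at which its call begins. There is no depth.
- bot.hand_in(): hands the job in, once; it reports no verdict.
Trained networks look in a picture, given as the dict that the camera call returned (one of the last four; its "shot" number tells which), for a name from the list of things; names that differ only in an ending like _2 or _b are one class to them, and where a whole thing is asked for, a point or a joint stands for the part that bears it (a point fixed in the world has none). Each returns a list of dicts, best first, with "conf" (0 to 1); they miss things now and then, are a little off and sometimes report something else, mostly with a low value. They report only what shows in the picture. A call takes as long as a camera call. They do not tell look-alikes from the thing itself.
- bot.regions_of(thing, picture): "region" (480x640 bool, what is visible of it) and "rect" ([centre column, centre row, width, height] as shares, 0 to 1, of the picture: columns of its width, rows of its height, round what is visible of it).
- bot.mark_of(thing, picture): "xy" ([column, row] as shares, 0 to 1, of the picture: columns of its width, rows of its height: a listed point, or the origin of a listed thing).
The state is a dict: "time": time; "qpos": joint angles; "joint_velocities": joint speeds; "joint_torque": joint torques, N m; "tcp_pos": TCP position; "eef_rot": TCP orientation; "force": force on the tool from outside, world axes, zero at the start; "moment": the same for the moment, N m; "width": opening from 0.0 (shut) to 1.0 (fully open).
Only numpy, scipy, OpenCV 4.12 (cv2) and the standard library are available. Lean on these libraries where they do the work, as an engineer would, in place of code of your own. Each camera call takes 0.05 s, during which the arm holds its last target.

### The job

Seal the food tub where it stands: with your closed fingertips press its narrow clip all the way down first, then the wide clip at the other end, and only then, with the air squeezed out, push the round vent plug in the middle of the lid fully home. Only press: do not pick up, tip or shift the tub, leave everything else on the cart where it is, and finish with the hand clear.

Things in the scene. Friction and masses are not known exactly. Their poses are not given: they have to be found in the camera images.
- tub: closed rectangular food tub, clear with a grey lid, 188 mm along its x, 128 mm along its y, lid top 80 mm above the table; loose, 0.6 to 1.1 kg. Origin at the centre of its underside, z up. It may stand at any yaw. Its +x end has the narrow clip, its -x end the wide clip, the vent plug is in the middle
- narrow_clip (a joint): opening angle (rad) of the narrow clip, a white flap 24 x 50 mm on the lid. Hinge parallel to the tub's y, at (50, 0, 84) mm in the tub's frame; the free end points to the tub's +x end and is raised. 0 = flat (closed, firm stop); starts at 0.32 to 0.48, at most 0.5. It stays where it is left; pressing on the pad takes 1.5 to 5 N (most at first, as the fingertip rubs on the slope)
- wide_clip (a joint): the same for the wide clip, a white flap 80 mm wide and 50 mm long, hinged 50 mm from the tub's centre towards -x, its free end towards the -x end; same values and stiffness
- plug (a joint): how far (m) the vent plug stands up: 0 = fully home (stop), starts at 0.007 to 0.010. It slides straight down, takes about 3 N and stays where it is left
- narrow_clip_pad (a point): where to press the narrow clip: a point on the upper face of the flap, 36 mm from its hinge; moves with the flap. When the clip is closed it lies at (86, 0, 87) mm in the tub's frame
- wide_clip_pad (a point): where to press the wide clip: the same on the wide flap, on its middle line; when closed at (-86, 0, 87) mm in the tub's frame
- plug_top (a point): centre of the top of the vent plug, a white disc 28 mm across in the middle of the lid; when fully home at (0, 0, 87) mm in the tub's frame
- jar: small glass jar with a steel twist cap, 60 mm across, 85 mm tall, standing close beside one long side of the tub; origin at the centre of its underside
- spoon: aluminium spoon, 170 mm long, lying close to the tub's other long side; origin on its underside
- plate: blue ceramic plate, 200 mm across, 22 mm high; origin at the centre of its underside
- silicone_lid: red silicone pot lid lying flat, 140 mm across, 8 mm thick with an 18 mm high stub in the middle; origin at the centre of its underside
- mug: white ceramic mug, 80 mm across, 92 mm tall; origin at the centre of its underside
- mill: dark wooden pepper mill, 56 mm across, 145 mm tall; origin at the centre of its underside
There are look-alikes about, which are no part of the job. Leave any yellow look-alike of the tub alone.

How it is judged (in metres and radians):
On the way, in this order (a step that is already met when the one before it is completed fails the run):
1. the narrow clip is pressed down flat while the wide clip and the vent plug are still up (value of joint narrow_clip below 0.1 rad and value of joint wide_clip above 0.2 rad and value of joint plug above 0.004 m), for 0.1 s.
2. the wide clip is pressed down flat too, the vent plug still up (value of joint each of narrow_clip, wide_clip below 0.1 rad and value of joint plug above 0.004 m), for 0.1 s.
3. the vent plug is pushed fully home, both clips flat (value of joint each of narrow_clip, wide_clip below 0.1 rad and value of joint plug below 0.002 m), for 0.1 s.
At the end, for the whole second after the job is handed in: Both clips within 0.1 rad of flat, the vent plug within 2 mm of fully home, the tub at rest, upright and within 20 mm of where it stood, the other things within 20 mm of where they stood (all of step 3 and distance of each of tub, jar, spoon, plate, silicone_lid, mug, mill from where it was at the start of the episode below 0.02 m and angle between tub's own z axis and vertical below 0.05 rad and linear speed of tub below 0.01 m/s); the robot touches nothing.
It fails at once if the wide clip is pressed down before the narrow one is closed (value of joint wide_clip below 0.2 rad and value of joint narrow_clip above 0.15 rad).
It fails at once if the vent plug is pushed in before both clips are closed (value of joint plug below 0.004 m and value of joint any of narrow_clip, wide_clip above 0.15 rad).
It fails at once if the tub is lifted by more than 8 mm, tipped by more than 0.15 rad or shifted by more than 30 mm (height (world z) of tub above 0.008 m or angle between tub's own z axis and vertical above 0.15 rad or distance of tub from where it was at the start of the episode above 0.03 m).
It fails at once if a bystander is moved by more than 20 mm (distance of any of jar, spoon, plate, silicone_lid, mug, mill from where it was at the start of the episode above 0.02 m).
It also fails if it takes over 38 s, if anything falls off the work surface, if the arm or the gripper's body presses on something with over 40 N, if the wrist force passes 120 N, or if a joint passes its speed limit or range.

## Working session

There is one attempt and no reset: what is moved stays moved. The work goes in short steps, Python scripts to look and compute and a tool call to move; the robot and the scene stay as the last step left them, time stands still between calls to the robot, and variables do not carry over. Pictures are saved under pics/ and viewed, and the job is handed in when it is done.

Besides the shell and the picture viewer there is one more tool, called by a JSON object that holds its "method" and its "body". servo_tool: Moves the arm, as the interface text tells. Its arguments: {"type":"object","properties":{"rows":{"type":"array","items":{"type":"object","properties":{"gripper":{"type":"number"},"offset":{"type":"array","items":{"type":"number"}},"twist":{"type":"array","items":{"type":"number"}}}}},"force":{"type":"number"}},"required":["rows"]}

```bash
ls; mkdir -p pics
python3 - <<'E'
from bench import bot
import cv2
o=bot.get_obs();print(o)
for n in("top","side"):
    p=bot.capture(n);cv2.imwrite(f"pics/{n}0.png",p["frame"][:,:,::-1]);print(p["K"],p["view"],[k for k in p],p.get("dist"))
    for t in["tub","narrow_clip_pad","wide_clip_pad","plug_top","jar"]:
        print(n,t,[(round(d["conf"],2),d["xy"][0]*640,d["xy"][1]*480) for d in bot.mark_of(t,p)])
E
```

```text
pics
{'time': 0.0, 'qpos': array([-1.27551911e+00,  2.07416761e-01,  1.54295973e+00, -2.86946426e-05,
        1.39348052e+00, -1.50483836e-01]), 'joint_velocities': array([-0.00136167,  0.00115567, -0.00032803,  0.00093008, -0.00068842,
        0.00014503]), 'joint_torque': array([-5.55130118e-04, -3.70876586e+01, -2.81418979e+01,  6.97878515e-02,
        3.60289821e-02, -1.77143952e-04]), 'tcp_pos': array([ 247.65889862, -518.03305003,  204.28991584]), 'eef_rot': array([-3.14128110e+00,  2.24299317e-03, -1.12502983e+00]), 'force': array([-0.81918052,  0.01328633,  0.07368303]), 'moment': array([ 0.01053954,  0.01806593, -0.0060113 ]), 'width': 0.9977902463879634}
[[534.33485057   0.         314.58541124]
 [  0.         534.33485057 245.6480511 ]
 [  0.           0.           1.        ]] [[ 1.76557314e-02 -9.99839856e-01 -2.92175364e-03  2.28588595e+01]
 [ 9.97120125e-01  1.73919947e-02  7.38171710e-02 -5.09855941e+02]
 [-7.37545345e-02 -4.21663550e-03  9.97267511e-01 -1.24190893e+03]
 [ 0.00000000e+00  0.00000000e+00  0.00000000e+00  1.00000000e+00]] ['frame', 'K', 'view', 'shot'] 
[... 541 characters left out ...]
94329e-03  5.21960415e+02]
 [ 9.39032716e-02 -7.78555325e-01  6.20510904e-01 -6.98710863e+01]
 [-7.94833936e-02  6.15412808e-01  7.84187137e-01 -1.13624814e+03]
 [ 0.00000000e+00  0.00000000e+00  0.00000000e+00  1.00000000e+00]] ['frame', 'K', 'view', 'shot'] None
side tub [(0.96, 385.6, 228.38400000000001), (0.79, 300.672, 260.59200000000004), (0.47, 291.712, 144.816)]
side narrow_clip_pad [(0.53, 293.376, 265.392), (0.53, 422.40000000000003, 194.68800000000002)]
side wide_clip_pad [(0.85, 368.384, 219.79199999999997), (0.76, 309.50399999999996, 214.896)]
side plug_top [(0.63, 394.688, 207.408), (0.49, 300.096, 241.58399999999997)]
side jar [(0.96, 345.728, 282.192), (0.49, 292.48, 267.12)]
```

View pics/top0.png

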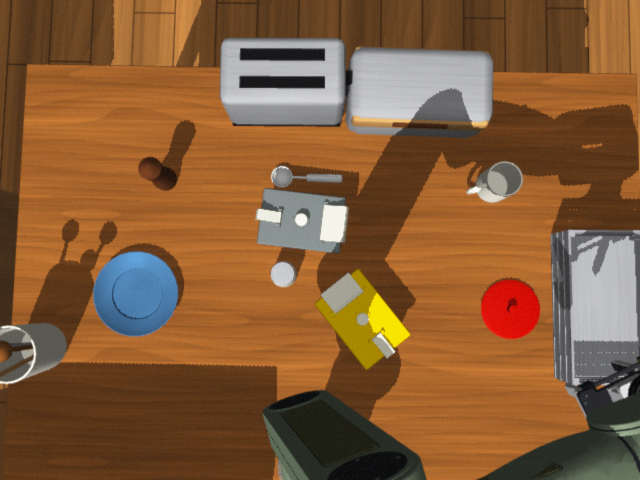

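View pics/side0.png

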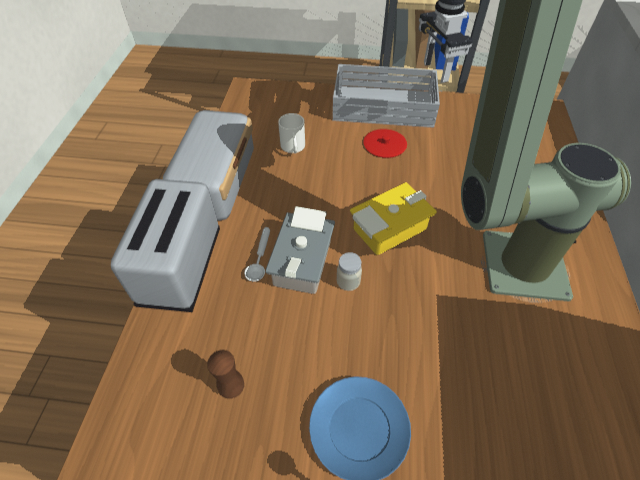

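The grey tub is at about (302,220) in the top view, with the narrow clip to the left at (268,216) and the wide clip to the right at (334,223). The yellow tub is the look-alike. I'll triangulate next.

```bash
cat > h.py <<'E'
import numpy as np, cv2
from scipy.optimize import least_squares
def proj(p,X):
    X=np.atleast_2d(X);c=X@p["view"][:3,:3].T+p["view"][:3,3]
    c=c*[1,-1,-1];u=c@p["K"].T;return u[:,:2]/u[:,2:]
def tri(ps,uv):
    f=lambda X:np.concatenate([(proj(p,X)[0]-u) for p,u in zip(ps,uv)])
    r=least_squares(f,[500,0,90]);return r.x,r.fun
E
python3 - <<'E'
from bench import bot
from h import *
import pickle
T=bot.capture("top");S=bot.capture("side")
pickle.dump((T,S),open("ts.pkl","wb"))
res={}
for n,a,b in[("plug_top",(301.7,220.2),(300,241.6)),("narrow_clip_pad",(264,216),(293.4,265.4)),("wide_clip_pad",(333.6,224.5),(309.5,214.9)),("tub",(301,224),(300.7,260.6)),("jar",(283,274),(346,282))]:
    out=[]
    for p,q in((T,a),(S,b)):
        d=[np.array(e["xy"])*[640,480] for e in bot.mark_of(n,p)]
        d=[e for e in d if np.linalg.norm(e-q)<15]
        out.append(d[0] if d else None)
    if any(o is None for o in out): print(n,out);continue
    print(n,[o.round(1) for o in out],*[v.round(1) for v in tri((T,S),out)])
for p,n,c in((T,"top",(300,220)),(S,"side",(302,250))):
    x,y=c;cr=p["frame"][y-55:y+55,x-65:x+65,::-1]
    cv2.imwrite(f"pics/{n}z.png",cv2.resize(cr,None,fx=5,fy=5,interpolation=cv2.INTER_CUBIC))
E
```

```text
plug_top [array([301.1, 222.1]), array([300. , 241.7])] [561.7  62.8  86.8] [-0.  -2.2  2.4  0.3]
narrow_clip_pad [array([263.5, 214.2]), array([291.5, 267.7])] [572.9 146.4  96.4] [-0.  -0.5  0.5  0.1]
wide_clip_pad [array([336.512, 223.776]), None]
tub [array([298.9, 221.5]), array([301.6, 259.3])] [565.1  69.8  24.3] [ 0.   0.1 -0.1 -0. ]
jar [array([281.4, 274.9]), array([348.4, 278.7])] [441.1 108.7  17. ] [ 0.  -0.9  0.9  0.1]
```

View pics/topz.png

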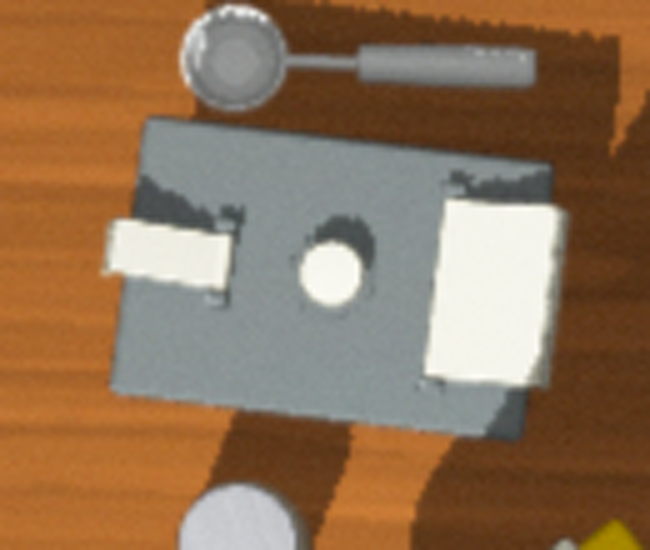

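View pics/sidez.png

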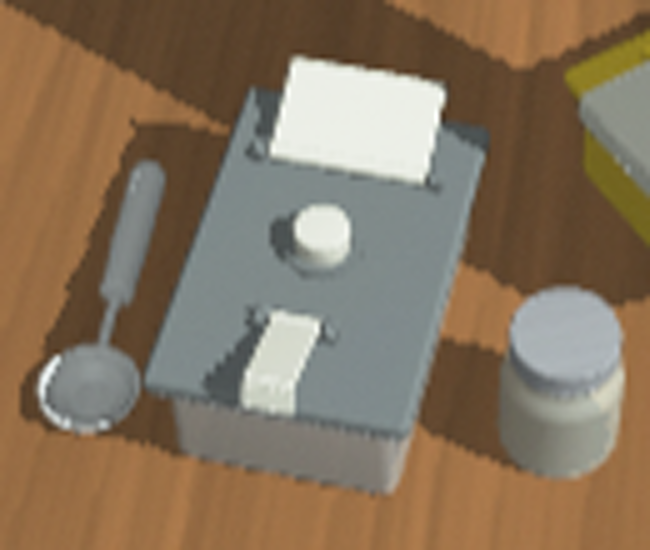

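```bash
cat > fit.py <<'E'
from h import *
import pickle
T,S=pickle.load(open("ts.pkl","rb"))
a=lambda L:(np.array(L,float)+.5)/5-.5
ob_t=a([(147,117),(551,160),(520,440),(112,393),(331,273),(110,218),(105,272),(567,206),(548,387)])+[235,165]
ob_s=a([(250,88),(487,130),(410,432),(150,388),(322,228),(245,378),(296,386),(293,58),(443,87)])+[237,195]
def M(v):
    x,y,yaw,n,w,pl=v[:6];c,s=np.cos(yaw),np.sin(yaw)
    def fl(th,sg,yy):return [sg*(50+50*np.cos(th)-3*np.sin(th)),yy,84+50*np.sin(th)+3*np.cos(th)]
    L=dict(tr=(-94,-64,80),br=(-94,64,80),tl=(94,-64,80),bl=(94,64,80),p=(0,0,87+pl),n1=fl(n,1,-12),n2=fl(n,1,12),w1=fl(w,-1,-40),w2=fl(w,-1,40))
    R=np.array([[c,-s,0],[s,c,0],[0,0,1]])
    return {k:R@np.array(q)+[x,y,0] for k,q in L.items()}
def f(v):
    m=M(v)
    t=proj(T,np.array([m[k] for k in"tl tr br bl p n1 n2 w1 w2".split()]))-ob_t+v[6:8]
    s=proj(S,np.array([m[k] for k in"tr br bl tl p n1 n2 w1 w2".split()]))-ob_s+v[8:10]
    return np.concatenate([t.ravel(),s.ravel(),v[6:10]])
r=least_squares(f,[565,65,1.5,.4,.4,8,0,0,0,0],x_scale=[1,1,.01,.1,.1,1,1,1,1,1])
print(r.x.round(3),r.cost);print(r.fun.reshape(-1,2).round(1))
x,y,yaw,n,w,pl=r.x[:6]
R=np.array([[np.cos(yaw),-np.sin(yaw)],[np.sin(yaw),np.cos(yaw)]])
for k,q in dict(narrow=(86,0),wide=(-86,0),plug=(0,0)).items():print(k,R@q+[x,y],87)
E
python3 fit.py
```

```text
[ 5.6317e+02  6.3463e+01  1.4790e+00  3.1800e-01  2.1500e-01  8.7390e+00
  1.5700e-01  2.8600e-01 -3.7200e-01  3.3200e-01] 9.942780850618762
[[-1.1 -0.5]
 [ 0.7 -0.2]
 [ 0.9 -0. ]
 [-0.7  0.3]
 [ 0.  -0.2]
 [ 1.4  0.4]
 [ 1.2  0.3]
 [-1.3  0.1]
 [-1.3 -0.5]
 [-0.6 -0.5]
 [ 0.9 -1. ]
 [ 0.3 -0.1]
 [-1.6 -1.1]
 [ 0.2  0. ]
 [ 0.2  0.3]
 [ 0.3  0.5]
 [-0.1  1.2]
 [ 0.8  0.3]
 [ 0.2  0.3]
 [-0.4  0.3]]
narrow [571.02409278 149.1040287 ] 87
wide [555.31626243 -22.1772139 ] 87
plug [563.1701776  63.4634074] 87
```

{"method": "servo_tool", "body": {"rows": [{"gripper": -1,"offset": [0,0,0],"twist": [0,0,-8.46]},{"gripper": -1,"offset": [0,0,0],"twist": [0,0,-8.46]},{"gripper": -1,"offset": [0,0,0],"twist": [0,0,-8.46]},{"gripper": -1,"offset": [0,0,0],"twist": [0,0,-8.46]},{"gripper": -1,"offset": [0,0,0],"twist": [0,0,-8.46]},{"gripper": -1,"offset": [0,0,0],"twist": [0,0,-8.46]},{"gripper": -1,"offset": [0,0,0],"twist": [0,0,-8.46]},{"gripper": -1,"offset": [0,0,0],"twist": [0,0,0]}]}}

```text
time: 2.2
tcp_pos: [247.9, -518.8, 205.5]
eef_rot: [3.142, -0.0, -0.093]
force: [0.9, 0.7, -0.4]
width: 0.182
```

```bash
cat > go.py <<'E'
import sys,numpy as np
from bench import bot
from scipy.spatial.transform import Rotation as R
o=bot.get_obs();t=np.array(eval(sys.argv[1]),float);r=R.from_euler("xyz",o["eef_rot"])
print("t",round(o["time"],2),"pos",o["tcp_pos"].round(1),"rot",o["eef_rot"].round(3),"F",o["force"].round(1),"w",round(o["width"],3))
print("offset cm",(r.inv().apply(t-o["tcp_pos"])/10).round(2))
rt=R.from_euler("xyz",[np.pi,0,-0.092]);print("twist deg",np.degrees((r.inv()*rt).as_rotvec()).round(2))
E
python3 go.py "[570.7,146,205]"
```

```text
t 2.2 pos [ 247.9 -518.8  205.5] rot [ 3.142 -0.    -0.093] F [ 0.9  0.7 -0.4] w 0.182
offset cm [ 2.595e+01 -6.920e+01  4.000e-02]
twist deg [ 0.   -0.   -0.07]
```

{"method": "servo_tool", "body": {"rows": [{"gripper": -1,"offset": [2.6,-4,0]},{"gripper": -1,"offset": [2.6,-4.6,0]},{"gripper": -1,"offset": [2.6,-4.6,0]},{"gripper": -1,"offset": [2.6,-4.6,0]},{"gripper": -1,"offset": [2.6,-4.6,0]},{"gripper": -1,"offset": [2.6,-4.6,0]},{"gripper": -1,"offset": [2.6,-4.6,0]},{"gripper": -1,"offset": [2.6,-4.6,0]},{"gripper": -1,"offset": [2.6,-4.6,0]},{"gripper": -1,"offset": [2.6,-4.6,0]},{"gripper": -1,"offset": [0,-4.6,0]},{"gripper": -1,"offset": [0,-4.6,0]}]}}

```text
invalid input at $.rows[0]: expected keys gripper, offset, twist
```

```bash
python3 go.py "[570.7,146,135]"
```

```text
t 2.2 pos [ 247.9 -518.8  205.5] rot [ 3.142 -0.    -0.093] F [ 0.9  0.7 -0.4] w 0.182
offset cm [ 25.95 -69.2    7.04]
twist deg [ 0.   -0.   -0.07]
```

{"method": "servo_tool", "body": {"rows": [{"gripper": -1,"offset": [2.6,-4,0],"twist": [0,0,0]},{"gripper": -1,"offset": [2.6,-4.6,0],"twist": [0,0,0]},{"gripper": -1,"offset": [2.6,-4.6,0],"twist": [0,0,0]},{"gripper": -1,"offset": [2.6,-4.6,0],"twist": [0,0,0]},{"gripper": -1,"offset": [2.6,-4.6,0],"twist": [0,0,0]},{"gripper": -1,"offset": [2.6,-4.6,0],"twist": [0,0,0]},{"gripper": -1,"offset": [2.6,-4.6,0],"twist": [0,0,0]},{"gripper": -1,"offset": [2.6,-4.6,0],"twist": [0,0,0]},{"gripper": -1,"offset": [2.6,-4.6,0],"twist": [0,0,0]},{"gripper": -1,"offset": [2.6,-4.6,0],"twist": [0,0,0]},{"gripper": -1,"offset": [0,-4.6,0],"twist": [0,0,0]},{"gripper": -1,"offset": [0,-4.6,0],"twist": [0,0,0]}]}}

```text
time: 3.7
tcp_pos: [557.0, 2.7, 205.4]
eef_rot: [3.142, -0.0, -0.094]
force: [1.0, -0.3, -0.0]
width: 0.006
```

```bash
python3 go.py "[570.7,146,135]"
```

```text
t 3.7 pos [557.    2.7 205.4] rot [ 3.142 -0.    -0.094] F [ 1.  -0.3 -0. ] w 0.006
offset cm [  0.02 -14.39   7.04]
twist deg [ 0.   -0.01 -0.12]
```

{"method": "servo_tool", "body": {"rows": [{"gripper": -1,"offset": [0,-5,0],"twist": [0,0,0]},{"gripper": -1,"offset": [0,-5,0],"twist": [0,0,0]},{"gripper": -1,"offset": [0,-4.4,0],"twist": [0,0,0]},{"gripper": -1,"offset": [0,0,4],"twist": [0,0,0]},{"gripper": -1,"offset": [0,0,3],"twist": [0,0,0]},{"gripper": -1,"offset": [0,0,0],"twist": [0,0,0]},{"gripper": -1,"offset": [0,0,0],"twist": [0,0,0]}]}}

```text
time: 4.58
tcp_pos: [570.8, 144.6, 136.7]
eef_rot: [-3.141, -0.002, -0.093]
force: [-0.2, 0.3, -0.1]
width: 0.005
```

```bash
python3 go.py "[570.7,146,118]"
python3 - <<'E'
from bench import bot
import cv2
p=bot.capture("side");x,y=302,240
cv2.imwrite("pics/s1.png",cv2.resize(p["frame"][y-80:y+60,x-90:x+90,::-1],None,fx=4,fy=4,interpolation=cv2.INTER_CUBIC))
E
```

```text
t 4.58 pos [570.8 144.6 136.7] rot [-3.141e+00 -2.000e-03 -9.300e-02] F [-0.2  0.3 -0.1] w 0.005
offset cm [-0.02 -0.14  1.87]
twist deg [-0.03 -0.1  -0.04]
```

View pics/s1.png

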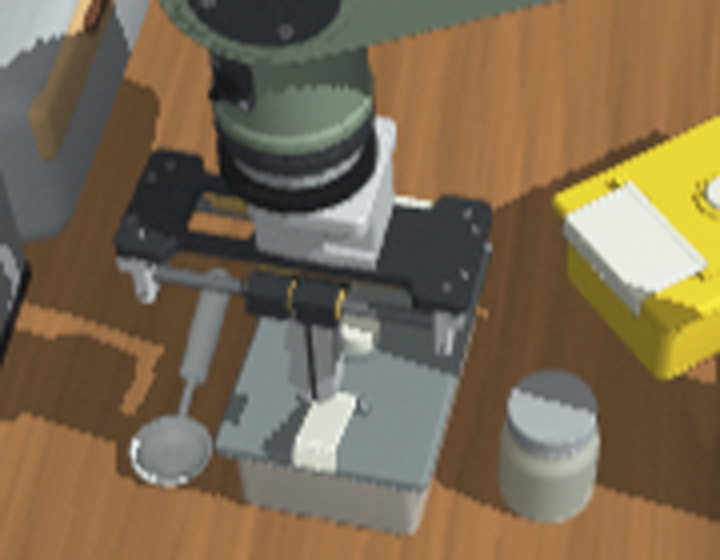

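The closed fingertips are above the narrow clip, and the tip shows at about (315,390) in the crop. I'll lower in steps and watch the force.

{"method": "servo_tool", "body": {"rows": [{"gripper": -1,"offset": [0,-0.1,1.2],"twist": [0,0,0]},{"gripper": -1,"offset": [0,0,1.0],"twist": [0,0,0]},{"gripper": -1,"offset": [0,0,0.6],"twist": [0,0,0]},{"gripper": -1,"offset": [0,0,0.5],"twist": [0,0,0]},{"gripper": -1,"offset": [0,0,0.4],"twist": [0,0,0]},{"gripper": -1,"offset": [0,0,0.3],"twist": [0,0,0]},{"gripper": -1,"offset": [0,0,0],"twist": [0,0,0]}]}}

```text
time: 5.5
tcp_pos: [570.0, 145.5, 95.4]
eef_rot: [3.141, -0.0, -0.091]
force: [0.6, -0.4, -0.6]
width: 0.006
```

{"method": "servo_tool", "body": {"rows": [{"gripper": -1,"offset": [0,0,0.3],"twist": [0,0,0]},{"gripper": -1,"offset": [0,0,0.2],"twist": [0,0,0]},{"gripper": -1,"offset": [0,0,0.1],"twist": [0,0,0]}]}}

```text
time: 5.88
tcp_pos: [570.1, 145.6, 89.4]
eef_rot: [-3.141, -0.0, -0.091]
force: [0.2, 0.4, 1.9]
width: 0.009
```

Run:
```python
from bench import bot
import cv2
print(bot.get_obs()["force"])
p=bot.capture("side");x,y=302,240
cv2.imwrite("pics/s2.png",cv2.resize(p["frame"][y-60:y+60,x-70:x+70,::-1],None,fx=5,fy=5,interpolation=cv2.INTER_CUBIC))
```

```text
[0.19436057 0.37108406 1.90638283]
```

View pics/s2.png

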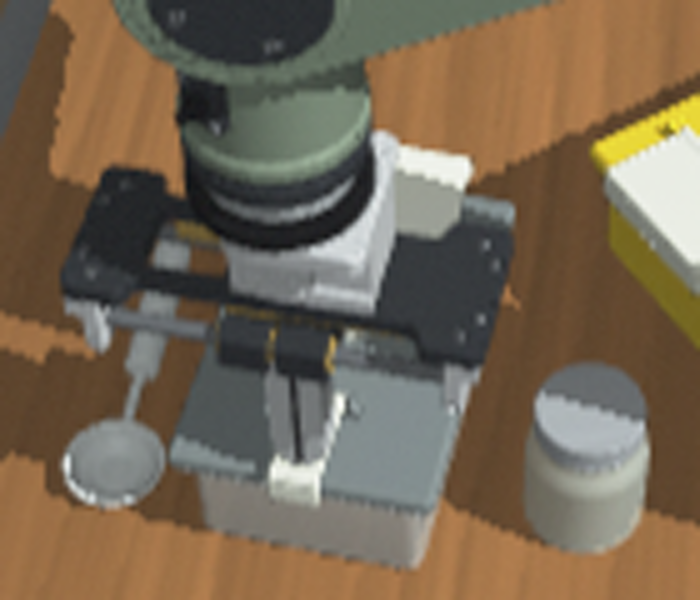

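The fingertips are on the narrow flap, near its free end, and it is almost flat. I'll press on until the force rises.

{"method": "servo_tool", "body": {"rows": [{"gripper": -1,"offset": [0,0,0.2],"twist": [0,0,0]},{"gripper": -1,"offset": [0,0,0.1],"twist": [0,0,0]},{"gripper": -1,"offset": [0,0,0],"twist": [0,0,0]}]}}

```text
time: 6.3
tcp_pos: [570.1, 145.7, 87.2]
eef_rot: [-3.141, -0.0, -0.091]
force: [-0.7, 0.5, 4.6]
width: 0.008
```

{"method": "servo_tool", "body": {"rows": [{"gripper": -1,"offset": [0,0,0.1],"twist": [0,0,0]},{"gripper": -1,"offset": [0,0,0],"twist": [0,0,0]}]}}

```text
time: 6.55
tcp_pos: [570.2, 145.7, 87.0]
eef_rot: [-3.141, -0.001, -0.091]
force: [-2.4, 1.2, 8.4]
width: 0.004
```

{"method": "servo_tool", "body": {"rows": [{"gripper": -1,"offset": [0,0,-3],"twist": [0,0,0]},{"gripper": -1,"offset": [0,0,-3],"twist": [0,0,0]},{"gripper": -1,"offset": [0,4,0],"twist": [0,0,0]},{"gripper": -1,"offset": [0,5,0],"twist": [0,0,0]},{"gripper": -1,"offset": [0,5,0],"twist": [0,0,0]},{"gripper": -1,"offset": [0,2.4,0],"twist": [0,0,0]},{"gripper": -1,"offset": [0,0,1],"twist": [0,0,0]},{"gripper": -1,"offset": [0,0,1],"twist": [0,0,0]},{"gripper": -1,"offset": [0,0,0],"twist": [0,0,0]}]}}

```text
time: 7.68
tcp_pos: [553.5, -16.3, 123.5]
eef_rot: [-3.141, 0.004, -0.09]
force: [-0.1, 0.2, -0.4]
width: 0.002
```

```bash
python3 go.py "[555.7,-18.5,110]"
python3 - <<'E'
from bench import bot
import cv2
p=bot.capture("side");x,y=302,240
cv2.imwrite("pics/s3.png",cv2.resize(p["frame"][y-60:y+60,x-70:x+70,::-1],None,fx=5,fy=5,interpolation=cv2.INTER_CUBIC))
E
```

```text
t 7.67 pos [553.5 -16.3 123.5] rot [-3.141  0.004 -0.09 ] F [-0.1  0.2 -0.4] w 0.002
offset cm [0.24 0.2  1.35]
twist deg [-0.03  0.22  0.13]
```

View pics/s3.png

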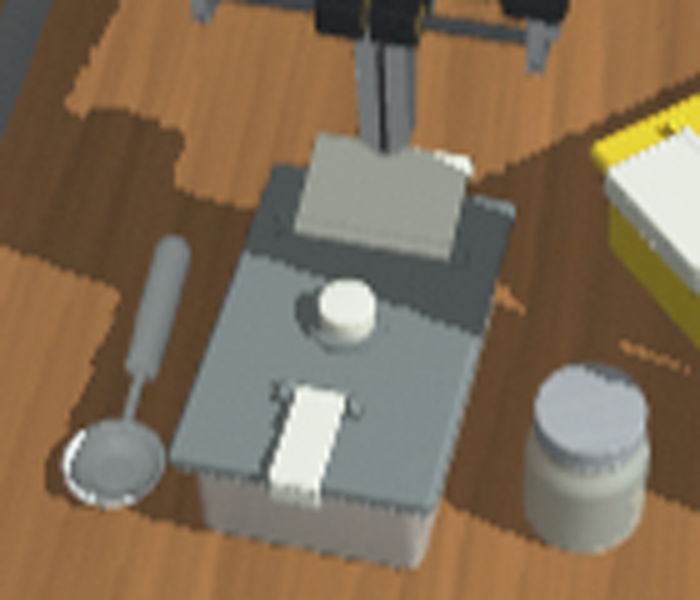

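The narrow clip is flat and the plug is still up. The fingers are over the wide flap, so I'll press there.

{"method": "servo_tool", "body": {"rows": [{"gripper": -1,"offset": [0.2,0.1,0.8],"twist": [0,0,0]},{"gripper": -1,"offset": [0,0,0.6],"twist": [0,0,0]},{"gripper": -1,"offset": [0,0,0.5],"twist": [0,0,0]},{"gripper": -1,"offset": [0,0,0.5],"twist": [0,0,0]},{"gripper": -1,"offset": [0,0,0.4],"twist": [0,0,0]},{"gripper": -1,"offset": [0,0,0.3],"twist": [0,0,0]},{"gripper": -1,"offset": [0,0,0.2],"twist": [0,0,0]},{"gripper": -1,"offset": [0,0,0],"twist": [0,0,0]}]}}

```text
time: 8.72
tcp_pos: [556.9, -18.8, 92.3]
eef_rot: [-3.141, 0.0, -0.092]
force: [1.5, 0.2, -0.0]
width: 0.002
```

{"method": "servo_tool", "body": {"rows": [{"gripper": -1,"offset": [0,0,0.3],"twist": [0,0,0]},{"gripper": -1,"offset": [0,0,0.2],"twist": [0,0,0]},{"gripper": -1,"offset": [0,0,0.1],"twist": [0,0,0]},{"gripper": -1,"offset": [0,0,0],"twist": [0,0,0]}]}}

```text
time: 9.22
tcp_pos: [557.0, -19.1, 87.2]
eef_rot: [3.141, -0.0, -0.091]
force: [-2.4, -1.2, 4.7]
width: 0.005
```

{"method": "servo_tool", "body": {"rows": [{"gripper": -1,"offset": [0,0,0.1],"twist": [0,0,0]},{"gripper": -1,"offset": [0,0,0],"twist": [0,0,0]}]}}

```text
time: 9.48
tcp_pos: [557.1, -19.1, 87.0]
eef_rot: [3.141, -0.0, -0.091]
force: [-3.7, -1.5, 9.2]
width: 0.007
```

{"method": "servo_tool", "body": {"rows": [{"gripper": -1,"offset": [0,0,-3],"twist": [0,0,0]},{"gripper": -1,"offset": [0,0,-1.5],"twist": [0,0,0]},{"gripper": -1,"offset": [0,-4.3,0],"twist": [0,0,0]},{"gripper": -1,"offset": [-0.1,-4,0],"twist": [0,0,0]},{"gripper": -1,"offset": [0,0,0.5],"twist": [0,0,0]},{"gripper": -1,"offset": [0,0,0.5],"twist": [0,0,0]},{"gripper": -1,"offset": [0,0,0],"twist": [0,0,0]}]}}

```text
time: 10.35
tcp_pos: [562.6, 62.8, 119.4]
eef_rot: [3.141, 0.002, -0.093]
force: [-0.6, 0.6, -0.1]
width: 0.006
```

```bash
python3 go.py "[563.2,63.5,100]"
python3 - <<'E'
from bench import bot
import cv2
p=bot.capture("side");x,y=302,240
cv2.imwrite("pics/s4.png",cv2.resize(p["frame"][y-60:y+60,x-70:x+70,::-1],None,fx=5,fy=5,interpolation=cv2.INTER_CUBIC))
E
```

```text
t 10.35 pos [562.6  62.8 119.4] rot [ 3.141e+00  2.000e-03 -9.300e-02] F [-0.6  0.6 -0.1] w 0.006
offset cm [ 0.05 -0.07  1.94]
twist deg [ 0.02  0.12 -0.04]
```

View pics/s4.png

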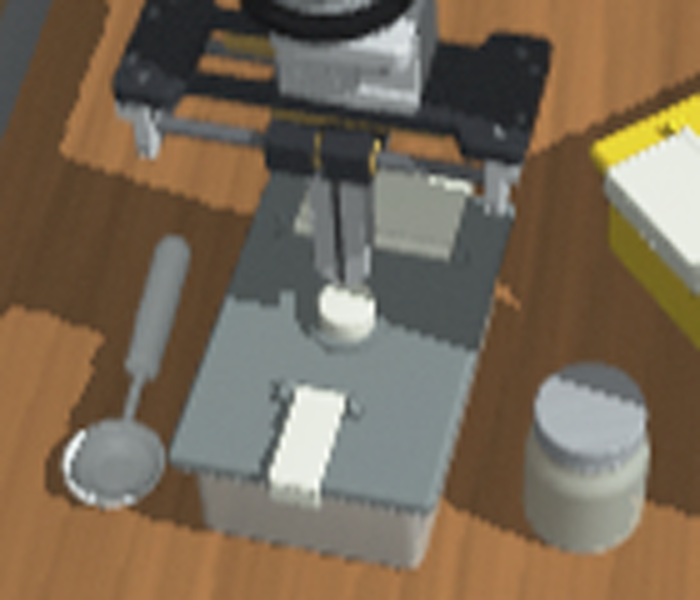

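Both clips look flat, and the plug is still up at about (347,305) in the crop, under the fingers. I'll push it.

{"method": "servo_tool", "body": {"rows": [{"gripper": -1,"offset": [0,0,1.2],"twist": [0,0,0]},{"gripper": -1,"offset": [0,0,0.6],"twist": [0,0,0]},{"gripper": -1,"offset": [0,0,0.4],"twist": [0,0,0]},{"gripper": -1,"offset": [0,0,0.4],"twist": [0,0,0]},{"gripper": -1,"offset": [0,0,0.3],"twist": [0,0,0]},{"gripper": -1,"offset": [0,0,0.2],"twist": [0,0,0]},{"gripper": -1,"offset": [0,0,0.1],"twist": [0,0,0]},{"gripper": -1,"offset": [0,0,0],"twist": [0,0,0]}]}}

```text
time: 11.4
tcp_pos: [563.8, 64.0, 88.4]
eef_rot: [-3.141, -0.001, -0.092]
force: [-0.3, -0.4, 0.4]
width: 0.007
```

{"method": "servo_tool", "body": {"rows": [{"gripper": -1,"offset": [0,0,0.2],"twist": [0,0,0]},{"gripper": -1,"offset": [0,0,0.1],"twist": [0,0,0]},{"gripper": -1,"offset": [0,0,0],"twist": [0,0,0]}]}}

```text
time: 11.78
tcp_pos: [563.9, 64.0, 87.2]
eef_rot: [-3.141, -0.001, -0.091]
force: [-3.5, -0.5, 9.3]
width: 0.003
```

{"method": "servo_tool", "body": {"rows": [{"gripper": -1,"offset": [0,0,-3],"twist": [0,0,0]},{"gripper": -1,"offset": [0,0,-5],"twist": [0,0,0]},{"gripper": -1,"offset": [0,0,-5],"twist": [0,0,0]},{"gripper": -1,"offset": [0,5,0],"twist": [0,0,0]},{"gripper": -1,"offset": [0,5,0],"twist": [0,0,0]},{"gripper": -1,"offset": [0,5,0],"twist": [0,0,0]},{"gripper": -1,"offset": [0,5,0],"twist": [0,0,0]},{"gripper": -1,"offset": [0,5,0],"twist": [0,0,0]},{"gripper": -1,"offset": [0,0,0],"twist": [0,0,0]},{"gripper": -1,"offset": [0,0,0],"twist": [0,0,0]}]}}

```text
time: 13.02
tcp_pos: [540.7, -184.7, 215.1]
eef_rot: [-3.141, -0.0, -0.092]
force: [-0.0, 0.5, 0.6]
width: 0.005
```

Run:
```python
from bench import bot
import cv2,numpy as np
c=[]
for n,x,y in(("side",302,240),("top",300,220)):
    p=bot.capture(n);c.append(cv2.resize(p["frame"][y-60:y+60,x-65:x+65,::-1],(390,360),interpolation=cv2.INTER_CUBIC))
cv2.imwrite("pics/e.png",np.hstack(c));o=bot.get_obs();print(o["time"],o["tcp_pos"],o["force"])
```

```text
13.125 [ 540.78483656 -183.81847884  215.25923151] [ 0.14366706 -0.32924626 -0.0734522 ]
```

View pics/e.png

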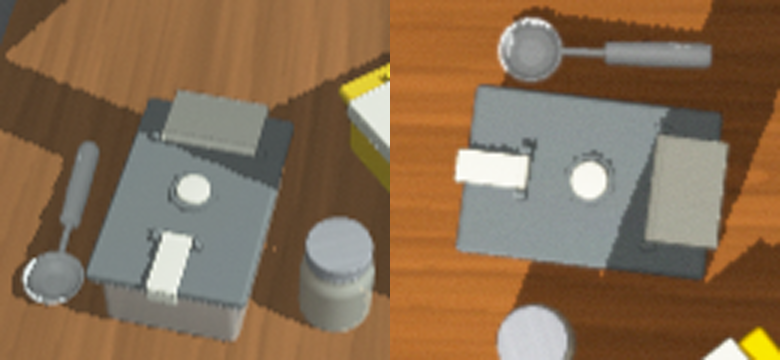

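```bash
cat >> fit.py <<'E'
for th in(0,.1,.2,.4):
    v=r.x.copy();v[3]=v[4]=th;m=M(v);print(th,[((proj(S,m[k])[0]-[237,180]+.5)*3).round(0) for k in("w1","w2","n1","n2")],[((proj(T,m[k])[0]-[235,160]+.5)*3+[390,0]).round(0) for k in("w1","w2","n1","n2")])
E
python3 fit.py|tail -4; python3 -c "
from bench import bot
bot.hand_in()"
```

```text
0 [array([178.,  89.]), array([270., 104.]), array([149., 287.]), array([180., 293.])] [array([728., 141.]), array([716., 247.]), array([458., 149.]), array([454., 181.])]
0.1 [array([178.,  86.]), array([270., 101.]), array([149., 283.]), array([180., 288.])] [array([727., 140.]), array([716., 246.]), array([458., 148.]), array([454., 180.])]
0.2 [array([177.,  83.]), array([270.,  98.]), array([149., 278.]), array([180., 284.])] [array([726., 139.]), array([715., 245.]), array([458., 147.]), array([455., 179.])]
0.4 [array([176.,  79.]), array([269.,  93.]), array([149., 267.]), array([180., 273.])] [array([722., 136.]), array([711., 244.]), array([462., 146.]), array([458., 178.])]
the job is handed in; nothing more can be done
```

I sealed the grey tub and handed the job in at about 13 s of the 38 s allowed; no verdict is reported. I pressed the narrow clip first, then the wide clip, then pushed in the vent plug, all with closed fingertips. The yellow look-alike was left alone.

- **Presses:** Each press ended on a firm stop at 87.0 to 87.2 mm, where a closed clip or a fully home plug should sit. The forces there were about 8 N on the narrow clip, and about 9 N on the wide clip and the plug.
- **Last pictures:** Both clips look flat and the plug looks home. The side-view corners of the flaps match the flat prediction to about a pixel. The tub, jar and spoon look unmoved.
- **Hand:** It is clear at 215 mm height and about 250 mm to the side of the tub, with no contact force.

- **Weak points in the checks:**
  - My first fit to the pictures read the clip opening angles low, at 0.32 rad (narrow) and 0.22 rad (wide). The wide one was below the stated 0.32 to 0.48 rad range. The same fit was 1 to 1.5 px off at some corners, and it also gave the tub's position and the flat prediction above.
  - The plate, silicone lid, mug and mill were not checked again at the end, but the arm stayed well above all of them.

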